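# Let two sanding drums out of the drum rack

### The arm

A 6-joint arm with a two-finger parallel gripper is mounted at the origin on the work surface. World frame = base frame: x ahead of the robot, y to its left, z up, the work surface at z = 0. Lengths are in m, angles in rad, forces in N, time in s.
With the tool pointing down it reaches from about 0.375 to 0.9 m from the base axis. Payload 3.1 kg.
Tool frame: the origin (TCP) lies midway between the tips of the shut fingers; the grasp point (between the pads) lies 19 mm behind it; x points along the fingers, z is the direction in which the jaws open and shut, and the axes are right-handed (so a half turn about x gives the same grasp; the last joint's range is limited). The gripper opens to 85 mm and grips with 20 to 120 N. Pads are 22 mm wide; open, the fingers measure 114 mm over their backs; the gripper's body (76 mm by 85 mm) begins 54 mm behind the grasp point. The pads swing forward as they close: fully open they stand 13 mm farther back than shut.
Start: joints at [-0.178, 0.527, 1.433, -0, 1.181, -0.178], TCP at [0.625, 0, 0.231] pointing down, gripper open.
Joint ranges: [-3.08, 3.08], [-0.75, 2.2], [0.22, 2.44], [-1.43, 4.57], [0, 2.65], [-2.85, 2.85]. Speed limits (rad/s): [2.79, 2.79, 3.14, 3.14, 3.14, 3.14].

### API

Orientations are given as a unit quaternion [x, y, z, w].
In Python, from station import telemetry, optics, manip gives the robot as it stands.
- The arm moves only by the tool step_arm, never from a script. Its argument "commands" is a list of rows, each a list of 4 numbers: the shift along the tool's x, y, z in m, then the turn about the tool's x in rad. A call has 1 to 8 rows; each row is the pose to reach, as a shift and turn from the pose measured when the call began, along the tool's axes at that moment; what a row does not reach only later rows make up. A row lasts 1/12 s, in which the tool goes at most 41.7 mm and 7.16 degrees, less where a joint would pass 70% of its speed; a pose out of reach is approached as far as the arm can. A call with a gripper value outside its range is refused whole. "jaw" is the finger opening in m, from 0 to 0.0854, set as the call begins (left out, the last holds). The fingers move at their own pace and stop on an object; "grip_force" is the grip in N (left out, the last holds). Time passes only in rows, so rows that repeat a pose let the fingers close. It gives the time, the measured TCP pose, the force and the opening at its end, in the units of the state.
- telemetry.sense(): the state, without advancing time (a new reading comes with each control period).
- optics.snapshot(name): name is "scene" or "side" or "wrist"; returns the picture (480x640x3 uint8, red, green, blue); there is no depth.
- optics.camera_params(name): a dict with "mtx" (3x3 intrinsics, pixels), "origin" and "attitude" of the camera in the world. Camera axes: x right, y down, z forward; pixel columns grow to the right and rows downward; lengths in m; the calibration is good to about 2 mm. The wrist camera is an equidistant fisheye: a pixel r from the principal point sees the ray r / f radians off the axis. A picture is of the moment at which its call begins: read the wrist's pose just before it. camera_params takes no time and is no camera call; for the wrist camera it gives the pose at the moment of the call.
- manip.sign_off(): hands the job in, once; it reports no verdict.
The state is a dict: "t": time; "q": joint angles; "qd": joint speeds; "tau": joint torques, N m; "tcp_pos": TCP position; "tool_rot": TCP orientation; "force": force on the tool from outside, world axes, zero at the start; "ft_torque": the same for the moment, N m; "finger_gap": opening from 0.0 (shut) to 1.0 (fully open).
Only numpy, scipy, OpenCV 4.12 (cv2) and the standard library are available. Lean on these libraries where they do the work, as an engineer would, in place of code of your own. Each camera call takes 0.05 s, during which the arm holds its last target.

### The job

Let exactly two sanding drums out of the sloping rack into its pick-up bay by working the rocker: push its black pad right down with the fingertips so that the gate at the other end lifts and one drum rolls out, let it come all the way up so the next drum rolls to the gate, then do the same a second time and leave the rocker up. Work the rocker only by its pad, keep the robot off the drums, and leave the other two drums in the rack and everything else on the bench where it is.

Things in the scene. Friction and masses are not known exactly. Their poses are not given: they have to be found in the camera images.
- rack: The drum rack, fixed: a sloping chute on a plywood base 370 x 145 mm. Origin on the bench under the gate, mid-width of the chute; x is level, downhill along the chute, y across it, z up. Two rails slope down 12 degrees to +x, x = -170 to 45 mm, 66 mm above the bench at the gate (x = 0), between low side walls at y = +-33 mm. The rocker's pad stands out on the -y side; its neighbours there are under 90 mm tall.
- bay (a point): Middle of the floor of the open pick-up bay, below the rails' end and 12 mm deeper than them: inside 107 mm along the chute (rack x = 45 to 150 mm), 63 mm wide, sloping, with an end wall. Fixed to the rack.
- pivot (a point): Middle of the rocker's pivot pin, fixed to the rack. The pin runs along the chute at rack y = -68 mm, about 105 mm above the bench; the gate arm is on its +y side, over the chute, the pad arm on its -y side.
- rocker (a joint): Angle, rad: 0 = at rest (pad up, gate down), 0.50 = pad right down on its rigid stop (gate 45 mm over the rails). A spring returns it; at the pad's middle it takes about 2 N at first, 4 N at the bottom. The gate frees the front drum at 0.35 to 0.42 while a stop finger rises behind it and holds the next one until the rocker is almost back up. One full stroke lets out one drum; it needs about 0.6 s to reach the bay.
- paddle (a point): Centre of the top of the rocker's pad, a flat black rubber-faced steel plate 56 x 56 mm, 90 mm from the pivot on the rack's -y side. At rest it is about 127 mm above the bench with its outer edge tipped up 0.2 rad; pressed right down it is 44 mm lower, about 3 mm off sideways, outer edge tipped down 0.3 rad. The point moves with the pad.
- drum1: Sanding drum, number 1 counted from the gate: a red-brown cylinder 40 mm in diameter and 60 mm long with wooden ends, about 50 g, lying across the chute. Origin at its centre. In the rack frame its centre starts at x = -16, z = 90 mm; in the bay it comes to rest at x = about 131 mm.
- drum2: Sanding drum, number 2 counted from the gate: a red-brown cylinder 40 mm in diameter and 60 mm long with wooden ends, about 50 g, lying across the chute. Origin at its centre. In the rack frame its centre starts at x = -55, z = 98 mm; in the bay it comes to rest at x = about 92 mm.
- drum3: Sanding drum, number 3 counted from the gate: a red-brown cylinder 40 mm in diameter and 60 mm long with wooden ends, about 50 g, lying across the chute. Origin at its centre. In the rack frame its centre starts at x = -95, z = 107 mm.
- drum4: Sanding drum, number 4 counted from the gate: a red-brown cylinder 40 mm in diameter and 60 mm long with wooden ends, about 50 g, lying across the chute. Origin at its centre. In the rack frame its centre starts at x = -134, z = 115 mm.
- sanding_block: Bystander, to be left where it stands: cork sanding block 100 x 60 x 28 mm. Origin under its middle.
- screw_jar: Bystander, to be left where it stands: glass jar with a dark lid, 60 mm wide, 85 mm tall. Origin under its middle.
- wrench: Bystander, to be left where it stands: steel wrench 160 mm long, lying flat. Origin under its middle.
- try_square: Bystander, to be left where it stands: metal try square, stock 90 x 22 x 16 mm with a thin blade 160 mm long. Origin under its middle.
- glue: Bystander, to be left where it stands: white bottle, 60 mm wide, 170 mm tall. Origin under its middle.
- ruler: Bystander, to be left where it stands: flat yellow ruler 320 x 40 x 4 mm. Origin under its middle.
- pot: Bystander, to be left where it stands: open steel cup, 80 mm wide, 100 mm tall. Origin under its middle.
There are look-alikes about, which are no part of the job. What is shaped like the drum2 but blue is not meant. Leave any blue or purple look-alike of the drum1 alone.

How it is judged:
On the way:
1. one drum has rolled into the bay, the rocker is back up and the next drum is held behind the gate (x of drum1 in the frame of rack between 0.062 and 0.15 m and z of drum1 in the frame of rack below 0.07 m and y of drum1 in the frame of rack between -0.02 and 0.02 m and x of drum2 in the frame of rack below -0.008 m and z of drum2 in the frame of rack above 0.076 m and y of drum2 in the frame of rack between -0.02 and 0.02 m and value of joint rocker below 0.08 rad), for 0.1 s.
At the end, for the whole second after the job is handed in: Drums 1 and 2 lie at rest in the pick-up bay (centres 62 to 150 mm downhill of the gate, between its walls), drums 3 and 4 are at rest on the rails behind the gate, and the rocker is back up (below 0.06 rad) (x of drum1 in the frame of rack between 0.062 and 0.15 m and z of each of drum1, drum2 in the frame of rack below 0.07 m and y of drum1 in the frame of rack between -0.02 and 0.02 m and x of drum2 in the frame of rack between 0.062 and 0.15 m and y of drum2 in the frame of rack between -0.02 and 0.02 m and x of each of drum3, drum4 in the frame of rack below -0.008 m and z of each of drum3, drum4 in the frame of rack above 0.076 m and y of drum3 in the frame of rack between -0.02 and 0.02 m and y of drum4 in the frame of rack between -0.02 and 0.02 m and value of joint rocker below 0.06 rad and linear speed of each of drum1, drum2, drum3, drum4 below 0.05 m/s); the robot touches nothing.
It fails at once if the robot touches a drum (over 0.5 N) (contact force between any of the fingers, the arm and drum1 above 0.5 N or contact force between any of the fingers, the arm and drum2 above 0.5 N or contact force between any of the fingers, the arm and drum3 above 0.5 N or contact force between any of the fingers, the arm and drum4 above 0.5 N).
It fails at once if the fingers work the rack anywhere but at the pad (contact force between the fingers and rack above 1 N and y of the grasp point in the frame of rack above -0.09 m).
It fails at once if a drum is lifted out of the rack (height (world z) of any of drum1, drum2, drum3, drum4 above 0.15 m).
It fails at once if a bystander is pushed more than 25 mm, lifted or knocked over (distance of any of sanding_block, screw_jar, wrench, try_square, glue, ruler, pot from where it was at the start of the episode above 0.025 m or angle between any of sanding_block, screw_jar, wrench, try_square, glue, ruler, pot's own z axis and vertical above 0.5 rad).
It also fails if it takes over 45 s, if anything falls off the work surface, if the arm or the gripper's body presses on something with over 40 N, if the wrist force passes 120 N, or if a joint passes its speed limit or range.

## Working session

There is one attempt and no reset: what is moved stays moved. The work goes in short steps, Python scripts to look and compute and a tool call to move; the robot and the scene stay as the last step left them, time stands still between calls to the robot, and variables do not carry over. Pictures are saved under pics/ and viewed, and the job is handed in when it is done.

Besides the shell and the picture viewer there is one more tool, called in YAML: its name, and indented under it one key for each argument. step_arm: Moves the arm, as the interface text tells. Its arguments: {"type":"object","properties":{"commands":{"type":"array","items":{"type":"array","items":{"type":"number"}}},"jaw":{"type":"number"},"grip_force":{"type":"number"}},"required":["commands"]}

```bash
mkdir -p pics
python3 - <<'E'
from station import telemetry, optics
import cv2, numpy as np
print(telemetry.sense())
for n in ["scene","side","wrist"]:
    p=optics.camera_params(n); print(n,p)
    im=optics.snapshot(n); cv2.imwrite(f"pics/{n}0.png",im[:,:,::-1])
E
```

```text
{'t': 0.0, 'q': array([-1.78453181e-01,  5.28451658e-01,  1.43385157e+00,  9.79467148e-06,
        1.18139150e+00, -1.78483665e-01]), 'qd': array([ 8.58586779e-04, -6.47898675e-05,  1.08109175e-03, -3.15317193e-03,
        1.02046938e-03, -7.89659458e-04]), 'tau': array([ 2.50220628e-04, -4.42344439e+01, -1.78024775e+01, -2.06930472e-04,
        8.36740597e-03,  2.24214921e-05]), 'tcp_pos': array([6.24314939e-01, 1.85022949e-04, 2.30358655e-01]), 'tool_rot': array([1.25625863e-04, 7.07837214e-01, 1.44545122e-04, 7.06375567e-01]), 'force': array([ 0.03591513,  0.24056341, -0.09115813]), 'ft_torque': array([ 0.03510036,  0.02505186, -0.01427723]), 'finger_gap': 0.9985071797884039}
scene {'mtx': array([[525.42478624,   0.        , 308.65130818],
       [  0.        , 525.42478624, 251.77174285],
       [  0.        ,   0.        ,   1.        ]]), 'origin': array([ 1.1293651 , -0.36702763,  1.14845594]), 'attitude': array([ 0.85404368,  0.44094594, -0.125881  , -0.24562175])}
side {'mtx': array([[598.18113941,   0.        , 314.87803081],
       [  0.        , 598.18113941, 235.44379384],
       [  0.        ,   0.        ,   1.        ]]), 'origin': array([-0.08435178,  0.78046351,  1.13000755]), 'attitude': array([-0.34832329,  0.85647705, -0.35598606,  0.13561667])}
wrist {'mtx': array([[371.64829954,   0.        , 325.98602673],
       [  0.        , 371.64829954, 242.6829057 ],
       [  0.        ,   0.        ,   1.        ]]), 'origin': array([0.6253348 , 0.06989177, 0.37267611]), 'attitude': array([ 9.90150524e-01,  1.70857165e-04, -7.98993444e-04,  1.40004543e-01])}
```

View pics/scene0.png

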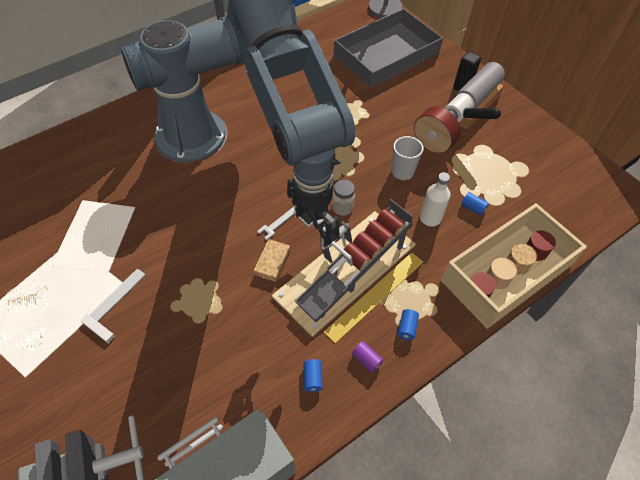

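View pics/side0.png

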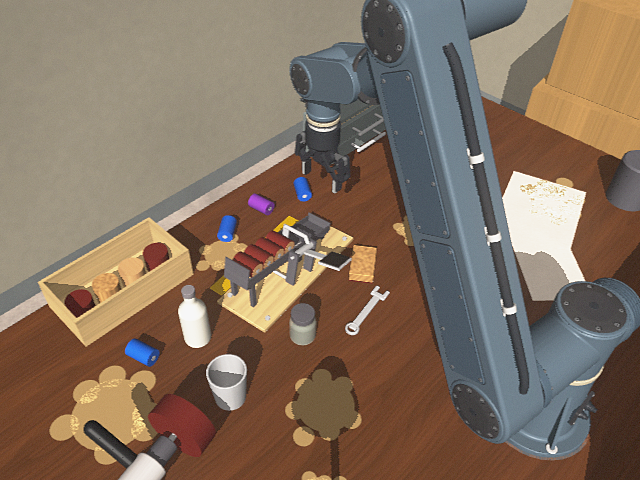

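View pics/wrist0.png

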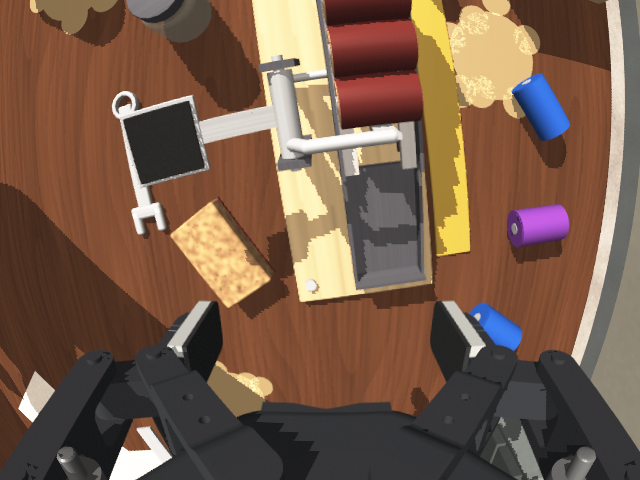

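The wrist view shows the rack's pad (black plate, about (165,140)), with four red-brown drums up the chute. The side view shows the pad at about (335,260). It's the only black pad on a steel arm, so next I'll mask and triangulate it.

```bash
cat > h.py <<'E'
import numpy as np, cv2
from scipy.spatial.transform import Rotation as R
def ray(p,uv,fish=False):
    K=p["mtx"]; d=np.array([(uv[0]-K[0,2])/K[0,0],(uv[1]-K[1,2])/K[1,1]])
    if fish:
        r=np.hypot(*d); v=np.r_[d/r*np.sin(r),np.cos(r)]
    else: v=np.r_[d,1]; v/=np.linalg.norm(v)
    return np.array(p["origin"]),R.from_quat(p["attitude"]).apply(v)
def tri(rs):
    A=sum(np.eye(3)-np.outer(d,d) for o,d in rs); b=sum((np.eye(3)-np.outer(d,d))@o for o,d in rs)
    x=np.linalg.solve(A,b); return x,[np.linalg.norm((np.eye(3)-np.outer(d,d))@(x-o)) for o,d in rs]
def plane(r,z): o,d=r; return o+d*(z-o[2])/d[2]
E
python3 - <<'E'
import cv2
w=cv2.imread("pics/wrist0.png");s=cv2.imread("pics/side0.png");c=cv2.imread("pics/scene0.png")
a=cv2.resize(s[200:300,270:370],(400,400),interpolation=cv2.INTER_CUBIC)
b=cv2.resize(w[80:240,100:260],(400,400),interpolation=cv2.INTER_CUBIC)
cv2.imwrite("pics/crop0.png",cv2.hconcat([a,b]))
import numpy as np
for n,im,(x0,x1,y0,y1) in [("w",w,(110,215,90,190)),("s",s,(310,360,240,280))]:
    m=(im.max(2)<55).astype(np.uint8); k=np.zeros_like(m);k[y0:y1,x0:x1]=1;m*=k
    nn,l,st,ce=cv2.connectedComponentsWithStats(m)
    i=1+st[1:,4].argmax(); cs,_=cv2.findContours((l==i).astype(np.uint8),0,2)
    c=max(cs,key=cv2.contourArea); h=cv2.convexHull(c); print(n,st[i],ce[i],cv2.minAreaRect(c))
    print(cv2.approxPolyDP(h,4 if n=="w" else 2.,True)[:,0].tolist())
E
```

```text
w [ 124  101   80   83 4490] [163.93229399 142.27772829] ((164.11566162109375, 142.42703247070312), (67.96802520751953, 67.968017578125), 74.84593200683594)
[[188, 101], [203, 167], [142, 183], [124, 120]]
s [321 252  28  15 130] [335.26153846 258.67692308] ((334.5754699707031, 258.73583984375), (25.411701202392578, 12.087728500366211), 15.945395469665527)
[[321, 260], [331, 252], [348, 257], [338, 266]]
```

View pics/crop0.png

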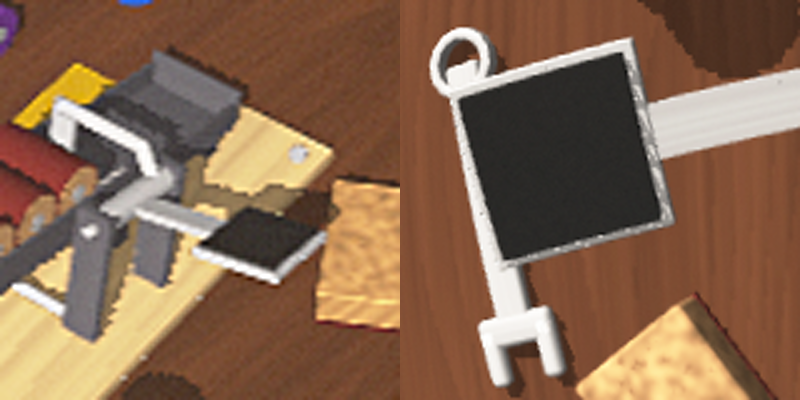

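The enlarged crop confirms the pad. Its corners in the wrist view are (188,101), (203,167), (142,183) and (124,120); in the side view they are (321,260), (331,252), (348,257) and (338,266).

Run:
```python
from station import optics
from h import *
w=optics.camera_params("wrist");s=optics.camera_params("side")
P=[]
for a,b in [((188,101),(321,260)),((203,167),(331,252)),((142,183),(348,257)),((124,120),(338,266)),((163.93,142.28),(335.0,258.7))]:
    x,e=tri([ray(w,a,True),ray(s,b)]); P.append(x); print(x.round(4),np.round(e,4))
P=np.array(P); c=P[:4].mean(0); print("c",c)
# out direction (rack -y): mid of outer - mid of inner
o=(P[2]+P[3]-P[0]-P[1])[:2]; o/=np.linalg.norm(o); print("out",o, "yaw of downhill", )
# with pad corners at known-plane heights
q=[plane(ray(w,u,True),z) for u,z in [((188,101),.1215),((203,167),.1215),((142,183),.1325),((124,120),.1325)]]
q=np.array(q);o=(q[2]+q[3]-q[0]-q[1])[:2]; o/=np.linalg.norm(o);print(q.round(4),q.mean(0),o)
o=(q[1]+q[2]-q[0]-q[3])[:2]; o/=np.linalg.norm(o);print("downhill",o)
print(plane(ray(w,(311,286),True),.015),plane(ray(w,(340,285),True),.05))
# jar, block
for n,u,z in [("jar",(155,3),.085),("block",(221,252),.028)]: print(n,plane(ray(w,u,True),z))
```

```text
[0.5308 0.0989 0.1262] [0.0004 0.0004]
[0.5379 0.0535 0.1141] [0.0021 0.0021]
[0.4929 0.0455 0.1255] [0.0022 0.0022]
[0.4851 0.0906 0.1355] [0.0007 0.0007]
[0.5113 0.0719 0.1248] [0.0003 0.0003]
c [0.51167511 0.07212609 0.12534499]
out [-0.98417062 -0.17722357] yaw of downhill
[[0.5292 0.0997 0.1215]
 [0.5391 0.0523 0.1215]
 [0.4952 0.0443 0.1325]
 [0.4829 0.0903 0.1325]] [0.51161819 0.07167559 0.127     ] [-0.98187363 -0.18953676]
downhill [ 0.23214298 -0.97268167]
[ 0.60930422 -0.08039156  0.015     ] [ 0.63813548 -0.06464907  0.05      ]
jar [0.48247146 0.19467752 0.085     ]
block [ 0.51993105 -0.03938544  0.028     ]
```

Pad centre is about (0.5115, 0.072, 0.126). That agrees with the text's 127 mm, and the two rays miss each other by under 2 mm. I'll shut the fingers and move above it.

step_arm:
  commands:
    - [0,0.018,-0.028,0]
    - [0,0.036,-0.056,0]
    - [0,0.054,-0.085,0]
    - [0,0.072,-0.113,0]
    - [0,0.072,-0.113,0.1]
    - [0,0.072,-0.113,0.19]
    - [0,0.072,-0.113,0.19]
    - [0,0.072,-0.113,0.19]
  jaw: 0
  grip_force: 40

```text
t: 0.82
tcp_pos: [0.5115, 0.0722, 0.2308]
tool_rot: [0.066, 0.705, -0.066, 0.703]
force: [-0.6, -0.3, -0.8]
finger_gap: 0.006
```

The turn went the wrong way: the rack's +y runs at +0.19 rad. I'll correct that while coming down to just above the pad.

step_arm:
  commands:
    - [0.02,0,0,-0.1]
    - [0.04,0,0,-0.2]
    - [0.06,0,0,-0.3]
    - [0.08,0,0,-0.38]
    - [0.088,0,0,-0.38]
    - [0.088,0,0,-0.38]

```text
t: 1.32
tcp_pos: [0.5102, 0.072, 0.1408]
tool_rot: [-0.067, 0.706, 0.068, 0.702]
force: [0.3, -0.3, -0.3]
finger_gap: 0.0
```

Run:
```python
from station import telemetry, optics
import cv2
s=telemetry.sense();print(s['t'],s['tcp_pos'],s['force'],s['finger_gap'])
w=optics.snapshot("wrist")[:,:,::-1];cv2.imwrite("pics/w1.png",w)
c=optics.snapshot("side")[:,:,::-1][180:320,220:400];cv2.imwrite("pics/s1.png",cv2.resize(c,(720,560),interpolation=cv2.INTER_CUBIC))
```

```text
1.3167 [0.51019563 0.07199911 0.14077766] [ 0.25682518 -0.25936246 -0.25402149] 7.400166185615975e-05
```

View pics/w1.png

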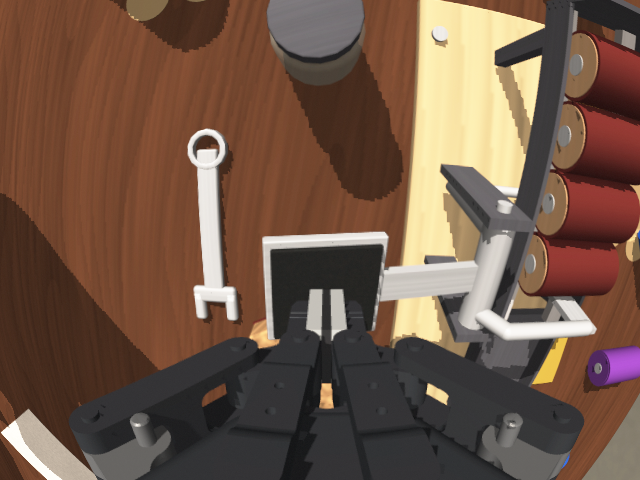

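View pics/s1.png

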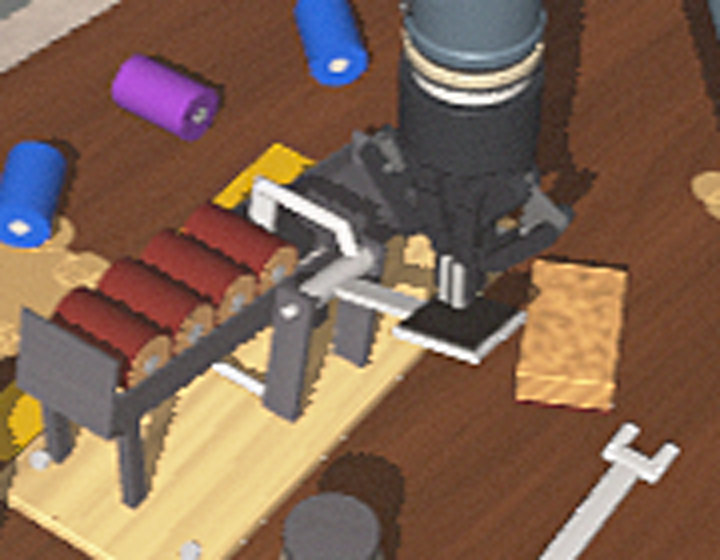

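The fingertips stand over the middle of the pad (about (325,310) in the wrist view) and are square to it. All four drums are in the rack. Now the first press.

step_arm:
  commands:
    - [0.01,0,0,0]
    - [0.018,0,0,0]
    - [0.026,0,0,0]
    - [0.034,0,0,0]
    - [0.042,0,0,0]
    - [0.048,0,0,0]
    - [0.052,0,0,0]
    - [0.052,0,0,0]

```text
t: 2.08
tcp_pos: [0.5119, 0.072, 0.0902]
tool_rot: [-0.067, 0.704, 0.068, 0.703]
force: [1.1, 0.9, 3.3]
finger_gap: -0.001
```

step_arm:
  commands:
    - [0.003,0,0,0]
    - [0.005,0,0,0]
    - [0.006,0,0,0]
    - [0.006,0,0,0]

```text
t: 2.42
tcp_pos: [0.5124, 0.072, 0.0846]
tool_rot: [-0.067, 0.704, 0.068, 0.704]
force: [-0.3, 1.2, 6.8]
finger_gap: 0.002
```

step_arm:
  commands:
    - [0.002,0,0,0]
    - [0.003,0,0,0]
    - [0.003,0,0,0]
    - [0.003,0,0,0]

```text
t: 2.75
tcp_pos: [0.5128, 0.0722, 0.0836]
tool_rot: [-0.068, 0.703, 0.068, 0.704]
force: [-2.4, 1.9, 18.8]
finger_gap: -0.0
```

Run:
```python
from station import telemetry, optics
import cv2
s=telemetry.sense();print(s['t'],s['tcp_pos'],s['force'])
c=optics.snapshot("side")[:,:,::-1][180:320,220:400];c=cv2.resize(c,(400,311),interpolation=cv2.INTER_CUBIC)
d=optics.snapshot("scene")[:,:,::-1][190:340,260:430];d=cv2.resize(d,(400,311),interpolation=cv2.INTER_CUBIC)
cv2.imwrite("pics/s2.png",cv2.hconcat([c,d]))
```

```text
2.75 [0.51278632 0.07216178 0.08360463] [-2.36195465  1.8816895  18.83159994]
```

View pics/s2.png

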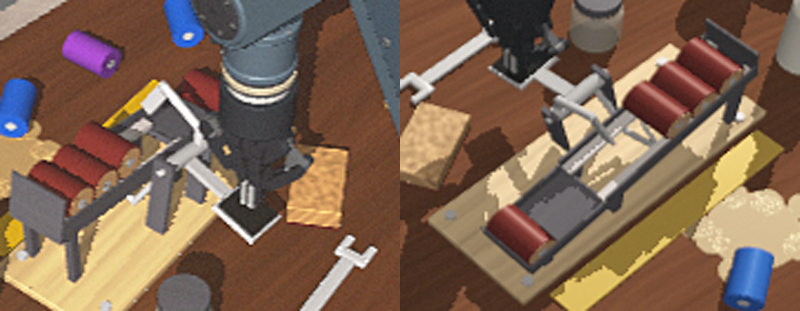

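The pad is on its stop: force jumped to 19 N at z 0.0836. The gate is up and one drum lies at the bay's end wall (right crop, about (520,235)). The other three are held back. Releasing fully.

step_arm:
  commands:
    - [-0.012,0,0,0]
    - [-0.024,0,0,0]
    - [-0.036,0,0,0]
    - [-0.048,0,0,0]
    - [-0.06,0,0,0]
    - [-0.062,0,0,0]
    - [-0.062,0,0,0]
    - [-0.062,0,0,0]

```text
t: 3.52
tcp_pos: [0.5121, 0.072, 0.1451]
tool_rot: [-0.068, 0.704, 0.068, 0.704]
force: [-0.0, -0.1, -0.2]
finger_gap: -0.0
```

step_arm:
  commands:
    - [0,0,0,0]
    - [0,0,0,0]
    - [0,0,0,0]
    - [0,0,0,0]
    - [0,0,0,0]
    - [0,0,0,0]

```text
t: 4.02
tcp_pos: [0.5121, 0.0721, 0.1449]
tool_rot: [-0.068, 0.704, 0.068, 0.704]
force: [-0.1, 0.3, 0.0]
finger_gap: -0.002
```

Run:
```python
from station import telemetry, optics
import cv2
s=telemetry.sense();print(s['t'],s['tcp_pos'],s['force'])
c=optics.snapshot("side")[:,:,::-1][180:320,220:400];c=cv2.resize(c,(400,311),interpolation=cv2.INTER_CUBIC)
d=optics.snapshot("scene")[:,:,::-1][190:340,260:430];d=cv2.resize(d,(400,311),interpolation=cv2.INTER_CUBIC)
cv2.imwrite("pics/s3.png",cv2.hconcat([c,d]))
```

```text
4.0167 [0.51210143 0.07206248 0.14488509] [-0.14514875  0.2826734   0.01729695]
```

View pics/s3.png

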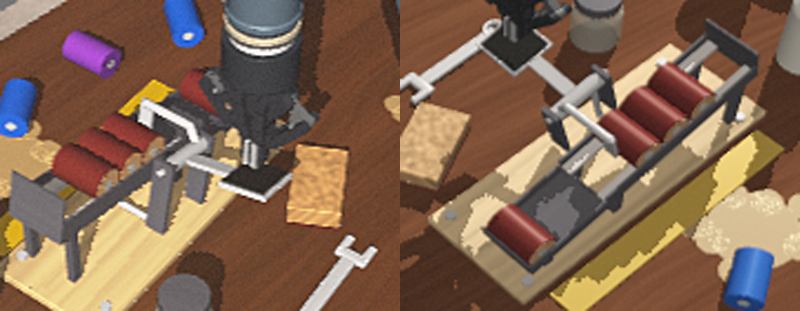

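The rocker is back up and clear of the fingers. Drum 1 is in the bay, and the next drum has rolled to the gate (right crop, about (630,135)). Second stroke.

step_arm:
  commands:
    - [0.014,0,0,0]
    - [0.022,0,0,0]
    - [0.03,0,0,0]
    - [0.038,0,0,0]
    - [0.046,0,0,0]
    - [0.054,0,0,0]
    - [0.059,0,0,0]
    - [0.06,0,0,0]

```text
t: 4.78
tcp_pos: [0.5127, 0.0721, 0.0845]
tool_rot: [-0.067, 0.704, 0.068, 0.704]
force: [-1.5, 2.0, 7.7]
finger_gap: 0.0
```

step_arm:
  commands:
    - [0.002,0,0,0]
    - [0.003,0,0,0]
    - [0.004,0,0,0]
    - [0.004,0,0,0]
    - [0.004,0,0,0]
    - [0.004,0,0,0]

```text
t: 5.28
tcp_pos: [0.5132, 0.0723, 0.0832]
tool_rot: [-0.068, 0.703, 0.068, 0.705]
force: [-5.0, 1.7, 24.0]
finger_gap: 0.006
```

Run:
```python
from station import telemetry, optics
import cv2
c=optics.snapshot("side")[:,:,::-1][180:320,220:400];c=cv2.resize(c,(400,311),interpolation=cv2.INTER_CUBIC)
d=optics.snapshot("scene")[:,:,::-1][190:340,260:430];d=cv2.resize(d,(400,311),interpolation=cv2.INTER_CUBIC)
cv2.imwrite("pics/s4.png",cv2.hconcat([c,d]))
```

```text
(no output)
```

View pics/s4.png

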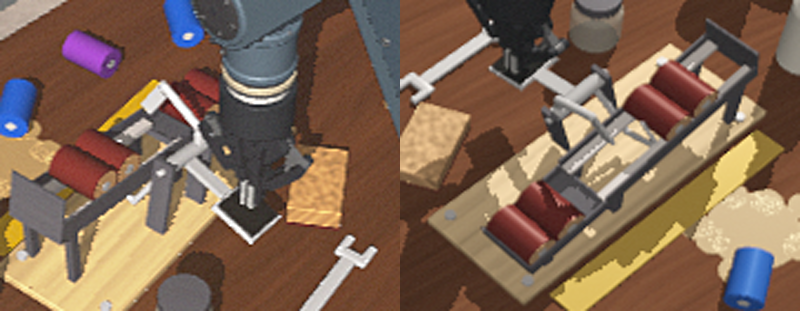

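Two drums are in the bay (about (520,235) and (555,205)), and two are held on the rails. Releasing and lifting clear.

step_arm:
  commands:
    - [-0.012,0,0,0]
    - [-0.024,0,0,0]
    - [-0.036,0,0,0]
    - [-0.048,0,0,0]
    - [-0.06,0,0,0]
    - [-0.08,0,0,0]
    - [-0.1,0,0,0]
    - [-0.11,0,0,0]

```text
t: 6.05
tcp_pos: [0.5136, 0.072, 0.1948]
tool_rot: [-0.068, 0.702, 0.067, 0.706]
force: [0.5, -0.2, -0.4]
finger_gap: -0.005
```

step_arm:
  commands:
    - [0,0,0,0]
    - [0,0,0,0]
    - [0,0,0,0]
    - [0,0,0,0]
    - [0,0,0,0]
    - [0,0,0,0]
    - [0,0,0,0]
    - [0,0,0,0]

```text
t: 6.72
tcp_pos: [0.5135, 0.072, 0.1945]
tool_rot: [-0.068, 0.702, 0.067, 0.706]
force: [0.6, -0.5, 0.2]
finger_gap: 0.0
```

Run:
```python
from station import telemetry, optics
import cv2
s=telemetry.sense();print(s['t'],s['tcp_pos'],s['force'])
c=optics.snapshot("side")[:,:,::-1][180:320,220:400];c=cv2.resize(c,(400,311),interpolation=cv2.INTER_CUBIC)
d=optics.snapshot("scene")[:,:,::-1][190:340,260:430];d=cv2.resize(d,(400,311),interpolation=cv2.INTER_CUBIC)
cv2.imwrite("pics/s5.png",cv2.hconcat([c,d]))
```

```text
6.7167 [0.51348296 0.07197635 0.19445268] [ 0.59558405 -0.45547067  0.16178562]
```

View pics/s5.png

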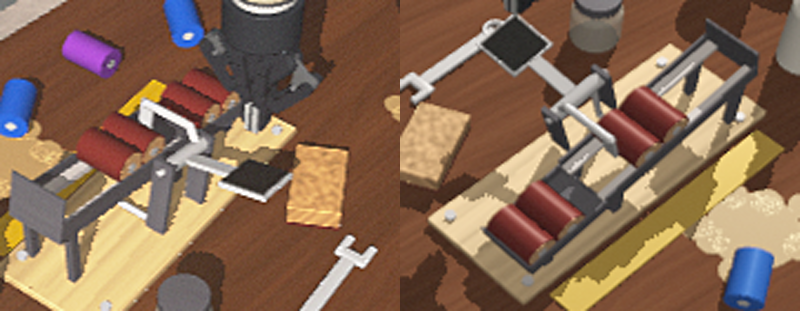

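The picture shows two drums in the bay and two behind the lowered gate. The pad is up, the robot is clear, and the bystanders in view have not moved.

```bash
python3 -c "
from station import manip
print(manip.sign_off())"
```

```text
the job is handed in; nothing more can be done
None
```

I worked the rocker twice by its pad and let exactly two drums into the bay, then handed the job in at about 6.8 s. No verdict was reported.

- **Strokes:** I found the pad in the wrist and side views, centre about (0.512, 0.072, 0.126). I pressed it with shut fingers to its stop both times (19 N, then 24 N, at z about 0.083) and released it fully after each stroke.
- **After stroke 1:** The picture showed one drum in the bay, the rocker up and the next drum at the gate.
- **Last check:** Two drums lie in the bay and two sit on the rails behind the lowered gate. The pad is up, the fingertips are about 70 mm above it with wrist force under 1 N, and the bystanders in view look unmoved.
- **Not measured:** I judged the drums, rocker and bystanders by eye from the pictures. I did not measure their final positions or the rocker's angle, and the last pictures were cropped, so not every bystander was in view.
- **One slip:** My first wrist turn went the wrong way. I corrected it above the pad before any contact.

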